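# Close the lime up in the food tub

### The job

Put the lime away: place it in the open blue tub, then set the lid that fits the tub (the larger of the two wooden lids) on its mouth without dropping it, and press the lid down past the springy seal until it is fully home, level and resting on the rim all round. Leave the tub standing where it is, and leave the smaller lid and the other things alone.

Things in the scene. Friction and masses are not known exactly. Their poses are not given: they have to be found in the camera images.
- tub: Loose round blue stoneware food tub, open at the top, 0.8 kg, 112 mm outside diameter, 85 mm high, wall 6 mm (mouth 100 mm wide), floor 5 mm thick. Origin: centre of its underside; z up.
- tub_rim (a point): Centre of the tub's mouth at rim height, 85 mm above its underside. Just inside the mouth, centred 4 mm below the rim, runs a black springy seal in eight sections that narrows the mouth to a 91 mm circle and gives way outwards by up to 4 mm when pushed.
- lid: The larger wooden lid, round, 0.13 kg, loose, lying knob up, 54 mm high. Origin: centre of its underside; z up. From below: a plug 16 mm deep (foot tapers out from 86 mm to a 95 mm bead 6 to 8 mm up, then in to an 89 mm neck); flange, 116 mm diameter, from 16 to 24 mm; round knob, 28 mm diameter, from 24 to 54 mm, flat on top.
- lid_knob (a point): Centre of the flat top of the larger lid's knob. Laid on the tub, the lid rests by its taper on the seal, the flange about 10 mm above the rim. Pressed straight down at the middle with some 10 to 20 N, its bead passes the seal and the flange comes to rest on the rim; this point is then 123 mm above the worktop.
- small_lid: The smaller wooden lid, same shape but 74 mm across the flange, knob 22 mm in diameter; it does not fit the tub. Origin: centre of its underside. To be left alone; the two lids may lie either way round, left or right.
- lime: A green lime, 55 mm long (its x axis), 44 mm thick both ways, loose on the worktop. Origin: on its surface, 22 mm below its middle as it lies at the start (it may roll later).
- mug: White mug with a handle, 118 mm over the handle, 106 mm high; bystander. Origin: centre of its underside.
- honey_jar: Honey jar with a green cap, 70 mm diameter, 101 mm high; bystander. Origin: centre of its underside. Behind it on the right stands a fixed black kettle, 230 mm high, about 0.74 m ahead and 0.29 m to the right of the robot's base: keep the gripper clear of it.
- peeler: Black kitchen peeler, 170 mm long, 25 mm wide, lying flat near the front edge; bystander. Origin: centre of its underside.
- lime_center (a point): The middle of the lime, 22 mm above the worktop at the start.

How it is judged (in metres and radians):
On the way, in this order (a step that is already met when the one before it is completed fails the run):
1. the lime lies in the tub, let go, the lid still off (horizontal distance between lime_center and tub below 0.035 m and z of lime_center in the frame of tub below 0.05 m and contact force between the fingers and lime below 0.1 N), for 0.2 s.
2. the larger lid is pressed home on the tub (horizontal distance between lid and tub below 0.005 m and z of lid in the frame of tub between 0.066 and 0.071 m and angle between the z axis of lid and the z axis of tub, either way round below 0.035 rad), for 0.2 s.
At the end, for the whole second after the job is handed in: The lime is inside the tub; the larger lid sits on the tub knob up, within 5 mm of its axis, its flange on the rim (within 2 mm) and level within 2 degrees; the tub stands upright on the worktop within 6 cm of where it stood; all at rest (all of step 2 and horizontal distance between lime_center and tub below 0.035 m and z of lime_center in the frame of tub below 0.05 m and angle between each of lid, tub's own z axis and vertical below 0.035 rad and height (world z) of tub below 0.005 m and distance of tub from where it was at the start of the episode below 0.06 m and linear speed of each of lid, tub below 0.02 m/s); the robot touches nothing.
It fails at once if the tub is tipped by more than 20 degrees (angle between tub's own z axis and vertical above 0.35 rad).
It fails at once if the larger lid is dropped onto the tub (falls faster than 0.8 m/s, about 3 cm of free fall) (horizontal distance between lid and tub below 0.03 m and z of lid in the frame of tub below 0.1 m and linear speed of lid above 0.8 m/s).
It fails at once if the smaller lid or a bystander (mug, honey jar, peeler) is moved by more than 3 cm (distance of any of small_lid, mug, honey_jar, peeler from where it was at the start of the episode above 0.03 m).
It also fails if it takes over 62 s, if anything falls off the work surface, if the arm or the gripper's body presses on something with over 40 N, if the wrist force passes 120 N, or if a joint passes its speed limit or range.

### The arm

A 6-joint arm with a two-finger parallel gripper is mounted at the origin on a cart in front of the work surface, level with it; the furniture and walls round the work are solid. World frame = base frame: x ahead of the robot, y to its left, z up, the work surface at z = 0. Lengths are in mm, angles in rad, forces in N, time in s.
With the tool pointing down it reaches from about 400 to 925 mm from the base axis. Payload 12.5 kg.
Tool frame: the origin (TCP) lies at the very end of the fingers, on their centre line; the grasp point (between the pads) lies 19 mm behind it; z points along the fingers, y is the line along which they close (so a half turn about z gives the same grasp; the last joint's range is limited). The gripper opens to 95 mm and grips with 3 to 60 N. Pads are 20 mm wide; open, the fingers measure 119 mm over their backs; the gripper's body (75 mm by 180 mm) begins 59 mm behind the grasp point.
Start: joints at [1.056, 0.491, 1.559, -0, 1.092, -0.106], TCP at [248.43, 573.527, 178.261] pointing down, gripper open.
Joint ranges: [-3.1, 3.1], [-0.84, 2.19], [0.05, 2.79], [-1.13, 4.28], [0.06, 2.93], [-2.69, 2.69]. Speed limits (rad/s): [2.22, 2.22, 2.79, 3.14, 3.14, 3.14].

### API

Orientations are given as [roll, pitch, yaw] about the fixed x, y, z axes, in that order (R = Rz(yaw) Ry(pitch) Rx(roll)).
In Python, from cell import env, viewer, job gives the robot as it stands (env), with the cameras (viewer) and the job (job).
- The arm moves only by the shell command python3 steer.py 'ROWS'. ROWS is one flat JSON list of numbers that holds 1 to 5 rows one after another, with no inner brackets; each row has 5 numbers: dx, dy, dz in shares of 75 cm (1.0 is 75 cm), then a turn about the tool's z in a scale on which 1.0 is 2 rad, then the opening from 0.0 (shut) to 1.0 (fully open); each row is the pose to reach, as a shift and turn from the pose commanded when the command began, along the tool's axes at that moment; what a row does not reach only later rows make up. A row lasts 1/12 s, in which the tool goes at most 41.7 mm and 0.125 rad, less where a joint would pass 70% of its speed; a pose out of reach is approached as far as the arm can. The fingers move at their own pace and stop on an object; the grip force is fixed at half the most. Time passes only in rows, so rows that do not move let the fingers close. It prints the time, the measured TCP pose, the force, the opening and the grip force at its end. Input that does not fit is refused with a message, and nothing moves.
- env.state(): the state, without advancing time (a new reading comes with each control period).
- viewer.read_camera(name): name is "side" or "top" or "wrist"; returns (picture, depth): 384x512x3 uint8, red, green, blue; 384x512 float32, mm along the optical axis (not along the pixel's ray), 0 where there is no reading.
- viewer.camera_info(name): a dict with "vertical_fov" (degrees; the focal length in pixels is half the picture's height over the tangent of half this angle, whatever the lens; pixels are square), "cx", "cy" (the principal point, pixels), "origin" and "attitude" of the camera in the world. Camera axes: x right, y down, z forward; pixel columns grow to the right and rows downward; lengths in mm; the calibration is good to about 2 mm. A picture is of the moment at which its call begins: read the wrist's pose just before it. camera_info takes no time and is no camera call; for the wrist camera it gives the pose at the moment of the call.
- job.job_done(): hands the job in; it is judged then, once.
The state is a dict: "t": time; "joints": joint angles; "qvel": joint speeds; "tau": joint torques, N m; "eef_pos": TCP position; "tcp_rot": TCP orientation; "ft_force": force on the tool from outside, world axes, zero at the start; "moment": the same for the moment, N m; "opening": opening from 0.0 (shut) to 1.0 (fully open); "grip_force": force on a finger pad.
Only numpy, scipy, OpenCV 4.12 (cv2) and the standard library are available. Lean on these libraries where they do the work, as an engineer would, in place of code of your own. Each camera call takes 0.05 s, during which the arm holds its last target. There are 200 camera calls.

## Working session

There is one attempt and no reset: what is moved stays moved. The work goes in short steps, Python scripts to look and compute and a shell command to move; the robot and the scene stay as the last step left them, time stands still between calls to the robot, and variables do not carry over. Pictures are saved under pics/ and viewed, at most 10 in all, crops included, and the job is handed in when it is done.

```bash
ls; mkdir -p pics
python3 - <<'E'
from cell import env, viewer, job
import cv2,numpy as np
s=env.state();print(s)
for n in("top","side"):
    p,d=viewer.read_camera(n);print(n,viewer.camera_info(n))
    cv2.imwrite(f"pics/{n}0.png",p[:,:,::-1]);np.savez(f"{n}0.npz",p=p,d=d)
E
```

```text
cell.py
pics
steer.py
{'t': 0.0, 'joints': array([ 1.05637600e+00,  4.91548773e-01,  1.55948165e+00, -2.82046695e-05,
        1.09165658e+00, -1.05634142e-01]), 'qvel': array([ 0.000154  , -0.00025811,  0.0005278 ,  0.00012615,  0.00056387,
       -0.00046238]), 'tau': array([-2.59646826e-03, -6.12635207e+01, -2.58168554e+01,  6.91555627e-02,
        4.83236276e-02, -9.24832989e-05]), 'eef_pos': array([248.29778075, 573.24701658, 177.65737441]), 'tcp_rot': array([-3.14050177e+00, -9.05100217e-05,  2.73281943e+00]), 'ft_force': array([ 0.59648558,  0.2211658 , -0.17023791]), 'moment': array([-0.03078261,  0.00429377, -0.01971738]), 'grip_force': 0.0, 'opening': 1.003043236287166}
top {'vertical_fov': 45.421866554293814, 'cx': 256.75097632000984, 'cy': 194.14946355415154, 'origin': array([ 284.91277276,   16.14546905, 1157.63500423]), 'attitude': array([-2.93610921, -0.0038424 , -1.64521507])}
side {'vertical_fov': 43.17942572891002, 'cx': 252.28167558745173, 'cy': 181.12123525765583, 'origin': array([ 234.75243182, -918.91330737,  622.22701641]), 'attitude': array([-2.06279089,  0.0157261 , -0.29881157])}
```

View pics/top0.png

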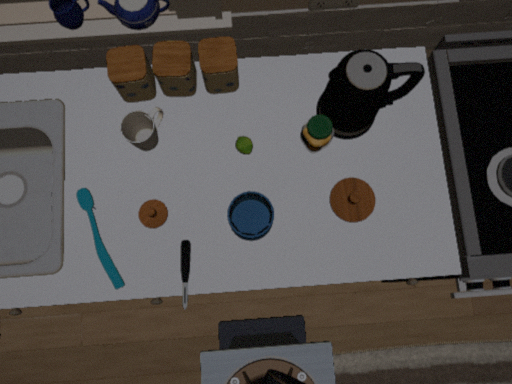

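View pics/side0.png

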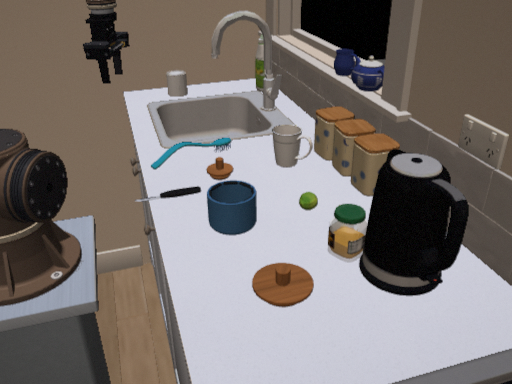

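The top view shows the lime at about (244,145), the tub at (251,216), the larger lid at (352,200) and the small lid at (153,213). The side view agrees: lime (308,200), tub (232,207), lid (283,283).

```bash
cat > h.py <<'E'
from cell import env, viewer, job
import cv2,numpy as np
from scipy.spatial.transform import Rotation as R
def ray(ci,uv,z,h=384):
    f=h/2/np.tan(np.radians(ci["vertical_fov"])/2)
    uv=np.atleast_2d(uv).astype(float)
    d=np.c_[(uv[:,0]-ci["cx"])/f,(uv[:,1]-ci["cy"])/f,np.ones(len(uv))]@R.from_euler("xyz",ci["attitude"]).as_matrix().T
    o=np.array(ci["origin"]);return o+d*((z-o[2])/d[:,2])[:,None]
def pts(ci,d):
    f=192/np.tan(np.radians(ci["vertical_fov"])/2)
    v,u=np.mgrid[:384,:512]
    c=np.stack([(u-ci["cx"])/f*d,(v-ci["cy"])/f*d,d],-1)
    return c@R.from_euler("xyz",ci["attitude"]).as_matrix().T+np.array(ci["origin"])
def blob(p,lo,hi,box):
    m=cv2.inRange(cv2.cvtColor(p,cv2.COLOR_RGB2HSV),lo,hi);k=np.zeros_like(m);x0,y0,x1,y1=box;k[y0:y1,x0:x1]=m[y0:y1,x0:x1]
    k=cv2.morphologyEx(k,cv2.MORPH_OPEN,np.ones((2,2),np.uint8))
    c=max(cv2.findContours(k,cv2.RETR_EXTERNAL,cv2.CHAIN_APPROX_NONE)[0],key=cv2.contourArea)
    m=cv2.moments(c);return np.array([m["m10"]/m["m00"],m["m01"]/m["m00"]]),c
def circ(P):
    A=np.c_[2*P[:,:2],np.ones(len(P))];s=np.linalg.lstsq(A,(P[:,:2]**2).sum(1),rcond=None)[0]
    return s[:2],np.sqrt(s[2]+s[0]**2+s[1]**2)
E
python3 - <<'E'
from h import *
for n,bx in(("top",dict(lime=(225,125,262,165),tub=(215,180,285,250),lid=(320,170,385,230))),("side",dict(lime=(290,185,325,215),tub=(200,175,265,235),lid=(245,255,320,310)))):
    ci=viewer.camera_info(n);z=np.load(n+"0.npz");p,d=z["p"],z["d"];W=pts(ci,d)
    c,k=blob(p,(30,80,30),(75,255,255),bx["lime"]);Q=ray(ci,k[:,0],22)
    r=cv2.minAreaRect(Q[:,:2].astype(np.float32));print(n,"lime",ray(ci,c,22)[0].round(1),[np.round(x,1) for x in r])
    print(" table z",np.median(W[250:270,300:330,2]) if n=="top" else "")
    for o,h,lo,hi in(("tub",85,(90,60,10),(130,255,255)),("lid",24,(2,90,20),(22,255,255))):
        c,k=blob(p,lo,hi,bx[o]);x0,y0,x1,y1=bx[o];w=W[y0:y1,x0:x1].reshape(-1,3)
        w=w[(w[:,2]>h-5)&(w[:,2]<h+5)]
        Q=ray(ci,cv2.convexHull(k)[:,0],h);print(" ",o,"outline@h",[np.round(x,1) for x in circ(Q)],"depth:",len(w),np.round(((w.min(0)+w.max(0))/2),1),np.ptp(w,0).round(1))
        if o=="lid":
            w=W[y0:y1,x0:x1].reshape(-1,3);w=w[w[:,2]>46];print("  knob",len(w),w.mean(0).round(1))
E
```

```text
top lime [650.3  15.4  22. ] [array([649.8,  16.3]), array([38.8, 43.2]), np.float64(85.8)]
 table z -1.4420705073914633
  tub outline@h [array([456.3,  12.1]), np.float64(56.1)] depth: 469 [460.5  14.7  84.8] [109.4 110.1   9.4]
  lid outline@h [array([ 486.7, -246.6]), np.float64(56.1)] depth: 1395 [ 488.5 -244.1   24. ] [113.7 114.3   9.9]
  knob 110 [ 464.8 -213.   182.9]
side lime [654.6  10.6  22. ] [array([656.1,  13.2]), array([77.3, 38.9]), np.float64(67.8)]
 table z 
  tub outline@h [array([456.5, -53.5]), np.float64(94.3)] depth: 353 [462.2  10.1  83.2] [110.7 115.9   6.4]
  lid outline@h [array([ 489.7, -255.8]), np.float64(57.9)] depth: 1755 [ 490.4 -250.1   24. ] [113.7 117.    9.9]
  knob 157 [ 465.4 -315.2  106.1]
```

The rows are not in the units I measure in: shifts go in shares of 75 cm and turns go in shares of 2 rad. I convert before sending: -136 mm / 750 = -0.1813, -109 mm / 750 = -0.1453.

```bash
for i in 1; do python3 steer.py '[-0.036,-0.0253,-0.0053,0,1,-0.072,-0.0507,-0.0107,0,1,-0.1093,-0.0747,-0.016,0,1,-0.1453,-0.1,-0.02,0,1,-0.1813,-0.124,-0.024,0,1]'; python3 steer.py '[-0.044,-0.0293,-0.0053,0,1,-0.088,-0.0587,-0.0107,0,1,-0.132,-0.088,-0.016,0,1,-0.176,-0.1173,-0.02,0,1,-0.22,-0.1493,-0.024,0,1]'; python3 steer.py '[-0.044,-0.0293,-0.0053,0,1,-0.088,-0.0587,-0.0107,0,1,-0.132,-0.088,-0.016,0,1,-0.176,-0.1173,-0.02,0,1,-0.2187,-0.1493,-0.024,0,1]';python3 steer.py '[-0.044,-0.0293,-0.0053,0,1,-0.088,-0.0587,-0.0107,0,1,-0.1067,-0.0747,-0.016,0,1,-0.1067,-0.0747,-0.016,0,1,-0.1067,-0.0747,-0.016,0,1]';done
python3 - <<'E'
from h import *
s=env.state();print(s["eef_pos"],s["tcp_rot"])
ci=viewer.camera_info("wrist");p,d=viewer.read_camera("wrist");print(ci);cv2.imwrite("pics/w1.png",p[:,:,::-1]);np.savez("w1.npz",p=p,d=d)
E
```

```text
t: 0.52
eef_pos: [336.6, 432.6, 196.2]
tcp_rot: [-3.141, -0.0, 2.733]
ft_force: [1.1, 0.5, 0.3]
opening: 1.001
grip_force: 0.0
t: 0.93
eef_pos: [443.8, 264.1, 214.3]
tcp_rot: [3.141, -0.0, 2.733]
ft_force: [1.2, 1.0, 0.2]
opening: 1.0
grip_force: 0.0
t: 1.35
eef_pos: [549.9, 96.0, 232.3]
tcp_rot: [3.141, -0.0, 2.733]
ft_force: [0.7, 1.5, -0.4]
opening: 0.997
grip_force: 0.0
t: 1.77
eef_pos: [600.2, 13.9, 243.6]
tcp_rot: [-3.142, -0.001, 2.731]
ft_force: [-0.4, 0.1, 0.1]
opening: 1.002
grip_force: 0.0
[600.17745021  13.86727734 243.64021834] [-3.14152833e+00 -9.89380292e-04  2.73082843e+00]
{'vertical_fov': 64.13144731183394, 'cx': 253.82455358277372, 'cy': 192.0986919555155, 'origin': array([531.48053838,  44.65518948, 449.74377355]), 'attitude': array([ 2.87488452e+00, -3.94078847e-04,  1.15901447e+00])}
```

View pics/w1.png

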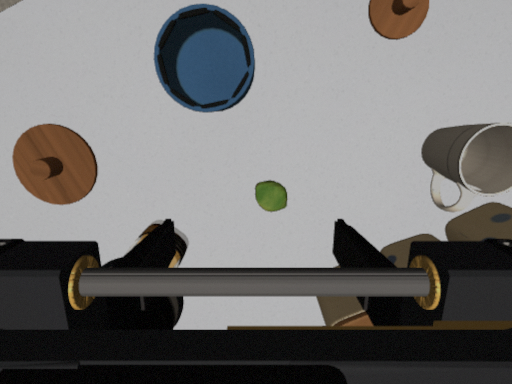

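Run:
```python
from h import *
z=np.load("w1.npz");p,d=z["p"],z["d"]
ci=viewer.camera_info("wrist");W=pts(ci,d)
hsv=cv2.cvtColor(p,cv2.COLOR_RGB2HSV)
print("table",np.median(W[d>0][:,2]))
near=lambda x,y,r:(np.hypot(W[...,0]-x,W[...,1]-y)<r)&(d>0)
m=near(650,14,45)&(W[...,2]>6);q=W[m]
print("lime",q.shape,q.mean(0),q.max(0),q.min(0))
c,k=cv2.findContours(m.astype(np.uint8),cv2.RETR_EXTERNAL,cv2.CHAIN_APPROX_NONE)[0],0
c=max(c,key=cv2.contourArea);Q=ray(ci,c[:,0],22);r=cv2.fitEllipse(Q[:,:2].astype(np.float32));print("ell",r)
m=near(460,13,80)&(abs(W[...,2]-85)<4);q=W[m];print("tub",q.shape,(q.min(0)+q.max(0))/2,np.ptp(q,0))
```

```text
table 0.9987056565914827
lime (816, 3) [649.087518    19.79995328  35.59540495] [676.16533055  41.7834265   45.5021766 ] [627.9507396   -2.78524862  16.0719377 ]
ell ((653.2705078125, 18.806726455688477), (43.016090393066406, 50.34988784790039), 113.44622802734375)
tub (2569, 3) [461.78605899  15.23744601  84.02632967] [111.29213837 111.02057865   6.03585494]
```

The wrist view shows the lime at (270,196), the tub at (205,60) and the larger lid at (55,165). The lime's long axis runs at about 23° in the world frame.

Scaled: 90 mm / 750 = 0.12, 80 mm / 750 = 0.1067, -0.625 rad / 2 = -0.3125.

```bash
python3 steer.py '[-0.0213,0.0107,0.0267,-0.0625,1,-0.0427,0.0213,0.0533,-0.125,1,-0.0627,0.0307,0.08,-0.1875,1,-0.0627,0.0307,0.1067,-0.25,1,-0.0627,0.0307,0.12,-0.3125,1]'; python3 steer.py '[0,0,0.0067,-0.06,1,0,0,0.0133,-0.0925,1,0,0,0.0133,-0.0925,1]'
python3 - <<'E'
from h import *
s=env.state();print(s["eef_pos"],s["tcp_rot"],s["joints"].round(2))
ci=viewer.camera_info("wrist");p,d=viewer.read_camera("wrist");W=pts(ci,d);np.savez("w2.npz",p=p,d=d)
cv2.imwrite("pics/w2.png",p[:,:,::-1])
m=(np.hypot(W[...,0]-652,W[...,1]-16)<45)&(d>0)&(W[...,2]>6)
hsv=cv2.cvtColor(p,cv2.COLOR_RGB2HSV);m&=(hsv[...,0]>28)&(hsv[...,0]<80)&(hsv[...,1]>60)
c=max(cv2.findContours(m.astype(np.uint8),cv2.RETR_EXTERNAL,cv2.CHAIN_APPROX_NONE)[0],key=cv2.contourArea)
print(cv2.boundingRect(c),cv2.fitEllipse(ray(ci,c[:,0],22)[:,:2].astype(np.float32)),W[m].max(0))
E
```

```text
t: 2.23
eef_pos: [651.4, 18.9, 151.3]
tcp_rot: [3.14, -0.003, -2.917]
ft_force: [-0.5, 0.2, -0.7]
opening: 1.001
grip_force: 0.0
t: 2.48
eef_pos: [651.4, 18.7, 143.1]
tcp_rot: [3.14, -0.002, -2.736]
ft_force: [0.6, -0.3, 0.1]
opening: 0.998
grip_force: 0.0
[651.40430875  18.70424046 143.05843166] [ 3.14039617e+00 -1.86675236e-03 -2.73567792e+00] [-0.07  0.56  1.53  0.    1.05 -2.05]
(232, 156, 40, 48) ((653.4898681640625, 18.342498779296875), (41.58625030517578, 50.021568298339844), 118.40718841552734) [678.16273945  41.01639988 305.36166848]
```

View pics/w2.png

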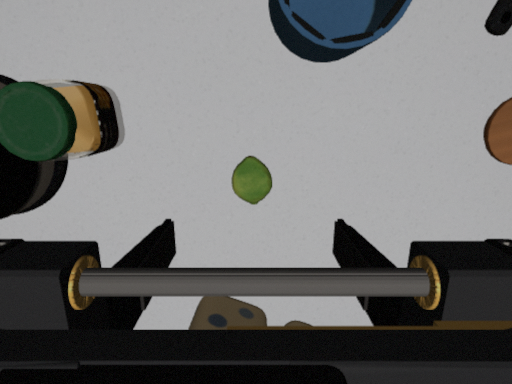

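The lime is at (252,180), between the fingers, with its long axis square to the closing line. I'll descend and grip.

Scaled: 138 mm / 750 = 0.184, 115 mm / 750 = 0.1533.

```bash
python3 steer.py '[0,0,0.0533,0,1,0,0,0.1067,0,1,0,0,0.1533,0,1,0,0,0.184,0,1,0,0,0.184,0,1]'; python3 steer.py '[0,0,0,0,0.2,0,0,0,0,0.2,0,0,0,0,0.2,0,0,0,0,0.2,0,0,0,0,0.2]'; python3 steer.py '[0,0,0,0,0.2,0,0,0,0,0.2,0,0,-0.0333,0,0.2,0,0,-0.08,0,0.2,0,0,-0.1333,0,0.2]';python3 steer.py '[0,0,-0.0333,0,0.2,0,0,-0.0533,0,0.2,0,0,-0.0533,0,0.2]'
```

```text
t: 2.95
eef_pos: [649.8, 18.0, 2.1]
tcp_rot: [3.138, -0.006, -2.742]
ft_force: [-0.5, 0.1, 0.6]
opening: 1.0
grip_force: 0.0
t: 3.37
eef_pos: [653.1, 17.1, 7.7]
tcp_rot: [-3.141, 0.002, -2.741]
ft_force: [0.5, -0.6, 0.5]
opening: 0.709
grip_force: 0.0
t: 3.78
eef_pos: [651.5, 17.0, 106.0]
tcp_rot: [3.14, -0.003, -2.741]
ft_force: [0.3, 0.0, 0.2]
opening: 0.356
grip_force: 0.0
t: 4.03
eef_pos: [654.0, 17.0, 150.2]
tcp_rot: [-3.139, 0.005, -2.74]
ft_force: [0.0, 0.4, 0.1]
opening: 0.21
grip_force: 0.0
```

The fingers take about 1 s to close, so I lifted too early and missed. I'll reopen and look again.

```bash
python3 steer.py '[0,0,0,0,1,0,0,0,0,1,0,0,0,0,1,0,0,0,0,1,0,0,0,0,1]' >/dev/null;python3 steer.py '[0,0,0,0,1,0,0,0,0,1,0,0,0,0,1,0,0,0,0,1,0,0,0,0,1]'; python3 steer.py '[0,0,0,0,1,0,0,0,0,1]'
cat > lime.py <<'E'
from h import *
s=env.state();print(s["eef_pos"],s["tcp_rot"],s["opening"])
ci=viewer.camera_info("wrist");p,d=viewer.read_camera("wrist");cv2.imwrite("pics/w3.png",p[:,:,::-1])
c,k=blob(p,(28,60,20),(80,255,255),(170,50,350,235))
print(c,cv2.fitEllipse(ray(ci,k[:,0],22)[:,:2].astype(np.float32)))
E
python3 lime.py
```

```text
t: 4.87
eef_pos: [652.5, 17.0, 146.2]
tcp_rot: [3.142, 0.0, -2.74]
ft_force: [-0.2, -0.6, 0.2]
opening: 0.853
grip_force: 0.0
t: 5.03
eef_pos: [652.5, 17.1, 146.3]
tcp_rot: [3.142, 0.0, -2.74]
ft_force: [-0.5, 0.6, -0.1]
opening: 0.976
grip_force: 0.0
[652.51971607  17.0773238  146.28013414] [ 3.14154725e+00  1.36823343e-04 -2.74037388e+00] 0.9761357428049233
[254.37653127 179.84551902] ((654.1343383789062, 19.888288497924805), (41.651885986328125, 50.11334228515625), 118.53962707519531)
```

The lime hasn't moved noticeably: it now reads (654,19) against (653.5,18.3) before. I'll go down again and give the fingers time to close.

Scaled: 141 mm / 750 = 0.188, 115 mm / 750 = 0.1533.

```bash
python3 steer.py '[0,0,0.0533,0,1,0,0,0.1067,0,1,0,0,0.1533,0,1,0,0,0.188,0,1,0,0,0.188,0,1]' >/dev/null; python3 steer.py '[0,0,0,0,0.2,0,0,0,0,0.2,0,0,0,0,0.2,0,0,0,0,0.2,0,0,0,0,0.2]'; python3 steer.py '[0,0,0,0,0.2,0,0,0,0,0.2,0,0,0,0,0.2,0,0,0,0,0.2,0,0,0,0,0.2]'
```

```text
t: 5.92
eef_pos: [653.2, 17.0, 6.8]
tcp_rot: [-3.141, 0.002, -2.74]
ft_force: [-0.4, 0.1, -0.0]
opening: 0.704
grip_force: 0.0
t: 6.33
eef_pos: [652.5, 17.1, 5.2]
tcp_rot: [3.142, 0.0, -2.74]
ft_force: [0.2, -1.1, 0.3]
opening: 0.356
grip_force: 0.0
```

Run:
```python
from h import *
p,d=viewer.read_camera("wrist");q,_=viewer.read_camera("side")
a=cv2.resize(p[60:320,120:390],(400,385));b=cv2.resize(q[100:260,230:400],(400,385))
cv2.imwrite("pics/w4.png",np.hstack([a,b])[:,:,::-1])
```

```text
(no output)
```

View pics/w4.png

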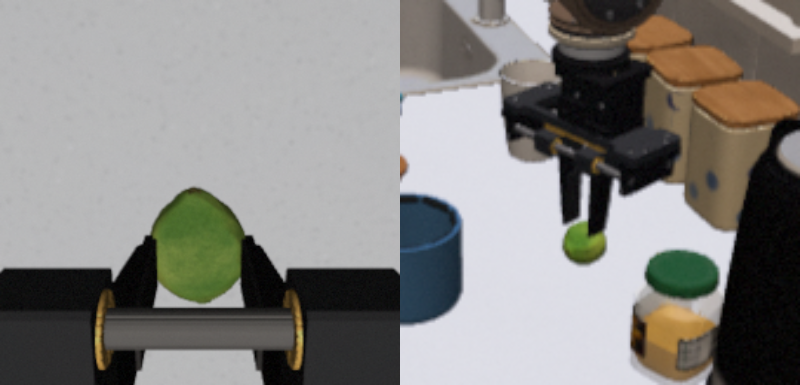

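The left crop shows the lime ahead of the finger line, towards the tub, and the right crop shows the fingertips behind it. I'll measure the offset.

```bash
cat >> h.py <<'E'
def proj(ci,P):
    f=192/np.tan(np.radians(ci["vertical_fov"])/2)
    c=(np.atleast_2d(P)-np.array(ci["origin"]))@R.from_euler("xyz",ci["attitude"]).as_matrix()
    return np.c_[c[:,0]/c[:,2]*f+ci["cx"],c[:,1]/c[:,2]*f+ci["cy"]]
E
python3 - <<'E'
from h import *
s=env.state();T=s["eef_pos"];print(T,s["opening"],s["grip_force"],s["ft_force"])
for n in("wrist","side","top"):
    ci=viewer.camera_info(n);p,d=viewer.read_camera(n);W=pts(ci,d)
    b={"wrist":(170,50,350,290),"side":(270,170,345,230),"top":(225,125,262,165)}[n]
    print(n,"tcp px",proj(ci,T),"lime(653,18,22) px",proj(ci,[653,18,22]))
    try:
        c,k=blob(p,(28,60,20),(80,255,255),b);print(" lime px",c,cv2.boundingRect(k),ray(ci,c,22), ray(ci,c,0))
        m=np.zeros((384,512),np.uint8);cv2.drawContours(m,[k],-1,1,-1);q=W[(m>0)&(d>0)];print(" depth mean",q.mean(0),np.percentile(q,[2,98],axis=0))
    except Exception as e:print(e)
E
```

```text
[652.48892373  17.06738998   5.16671563] 0.2762074328225471 0.0 [0.54372494 0.72260439 0.08589237]
wrist tcp px [[252.07408882 216.44516733]] lime(653,18,22) px [[252.95406151 226.34029739]]
 lime px [254.06326843 226.34124848] (222, 189, 64, 77) [[652.71545807  18.67510484  22.        ]] [[660.78089155  22.12413159   0.        ]]
 depth mean [647.29491732  16.33801805  36.77162835] [[630.29305939  -1.48226814  22.65358753]
 [671.12431907  33.07749761  46.33872343]]
side tcp px [[306.78402039 206.23156031]] lime(653,18,22) px [[307.08793214 200.0794549 ]]
 lime px [308.69924812 201.74853801] (301, 193, 17, 17) [[653.58728037   9.40026352  22.        ]] [[668.93874976  43.42555395   0.        ]]
 depth mean [6.49702772e+02 6.36633790e-01 2.78806960e+01] [[631.94787405  -7.72685404   9.04273737]
 [672.83093824  18.1727374   43.6592042 ]]
top tcp px [[244.28906982 146.99160824]] lime(653,18,22) px [[243.76762745 144.8451417 ]]
max() iterable argument is empty
```

Run:
```python
from h import *
s=env.state();T=s["eef_pos"];print(T,s["opening"],s["grip_force"])
ci=viewer.camera_info("wrist");p,d=viewer.read_camera("wrist");W=pts(ci,d)
Rt=R.from_euler("xyz",s["tcp_rot"]).as_matrix()
L=(W-T)@Rt
m=(d>0)&(abs(L[...,0])<30)&(abs(L[...,1])<80)&(p.max(-1)<70)
for lo in range(-100,30,10):
    q=L[m&(L[...,2]>=lo)&(L[...,2]<lo+10)]
    if len(q):print(lo,len(q),np.percentile(q[:,0],[5,95]).round(),np.percentile(q[:,1],[5,50,95]).round(), "L:",q[q[:,1]<0,1].max(initial=-99).round(),"R:",q[q[:,1]>0,1].min(initial=99).round())
```

```text
[652.53380263  17.06458888   5.18751836] 0.20858854741861527 0.0
-100 245 [-9. 12.] [-12.  -9.  14.] L: -9.0 R: 11.0
-90 311 [ 7. 12.] [-14.  -9.  16.] L: -9.0 R: 11.0
-80 356 [ 4. 12.] [-15.  -9.  17.] L: -9.0 R: 11.0
-70 344 [ 0. 12.] [-16.   1.  18.] L: -9.0 R: 11.0
-60 271 [-4. 12.] [-15.  11.  17.] L: -9.0 R: 11.0
-50 195 [-6. 12.] [-13.  -9.  15.] L: -9.0 R: 11.0
-40 70 [-9. 12.] [-13.  -9.  15.] L: -9.0 R: 11.0
-30 45 [-0. 20.] [-18.  17.  21.] L: -7.0 R: 13.0
-20 133 [ 7. 26.] [-15.   0.  20.] L: -1.0 R: 0.0
0 3 [-21. -16.] [26. 27. 30.] L: -99.0 R: 26.0
```

Run:
```python
from h import *
# camera in tool frame from current state, applied to w2 (same rigid mount)
s=env.state();ci=viewer.camera_info("wrist");Rt=R.from_euler("xyz",s["tcp_rot"]).as_matrix()
z=np.load("w2.npz");p,d=z["p"],z["d"]
L=(pts(ci,d)-s["eef_pos"])@Rt
m=(d>0)&(abs(L[...,0])<30)&(abs(L[...,1])<90)&(L[...,2]<60)
for lo in range(-90,60,10):
    q=L[m&(L[...,2]>=lo)&(L[...,2]<lo+10)]
    if len(q):print(lo,len(q),np.percentile(q[:,0],[5,95]).round(),"L:",q[q[:,1]<0,1].max(initial=-99).round(),"R:",q[q[:,1]>0,1].min(initial=99).round())
print(d[225:300:15,165].round(),d[222,160:180].round())
```

```text
-90 792 [-9. 12.] L: -46.0 R: 48.0
-80 664 [ 2. 12.] L: -46.0 R: 48.0
-70 641 [-3. 12.] L: -46.0 R: 48.0
-60 610 [-8. 12.] L: -46.0 R: 48.0
-50 488 [-9. 12.] L: -46.0 R: 48.0
-40 170 [-9. 12.] L: -46.0 R: 48.0
[171. 164.   0.  87.  84.] [374. 372. 371. 177. 177. 176. 176. 176. 175. 178. 179. 179. 179. 181.
 372. 371. 371. 374. 371. 372.]
```

The depth data puts the real fingertips about 35 mm short of the reported TCP. That explains the fingers closing above the lime. I'll get the exact offset, then reopen.

Scaled: -30 mm / 750 = -0.04.

```bash
python3 steer.py '[0,0,-0.04,0,0.2,0,0,-0.04,0,1,0,0,-0.04,0,1,0,0,-0.04,0,1,0,0,-0.04,0,1]' >/dev/null;python3 steer.py '[0,0,0,0,1,0,0,0,0,1,0,0,0,0,1,0,0,0,0,1,0,0,0,0,1]' >/dev/null;python3 steer.py '[0,0,0,0,1,0,0,0,0,1,0,0,0,0,1]'
python3 - <<'E'
from h import *
s=env.state();ci=viewer.camera_info("wrist");Rt=R.from_euler("xyz",s["tcp_rot"]).as_matrix()
for z in(np.load("w2.npz"),):
    L=(pts(ci,z["d"])-s["eef_pos"])@Rt
    m=(z["d"]>0)&(abs(L[...,0])<14)&(abs(L[...,1])<70)&(L[...,2]<-20)
    for sg in(-1,1):print("tip z",np.percentile(L[m&(L[...,1]*sg>0)][:,2],[98,99,99.8]).round(1))
p,d=viewer.read_camera("wrist");W=pts(ci,d)
b=blob(p,(28,60,20),(80,255,255),(170,50,350,290));print("lime",cv2.boundingRect(b[1]),ray(ci,b[0],22))
# side view: silhouette of gripper against counter: project tip candidates
cs=viewer.camera_info("side");q,ds=viewer.read_camera("side")
print(s["eef_pos"],[proj(cs,s["eef_pos"]+Rt@[0,y,z]).round()[0] for z in(0,-36) for y in(-50,50)])
cv2.imwrite("pics/s5.png",cv2.resize(q[100:240,230:400],(680,560))[:,:,::-1])
E
```

```text
t: 7.72
eef_pos: [652.5, 17.0, 35.2]
tcp_rot: [3.142, 0.0, -2.74]
ft_force: [-0.3, -0.4, 0.9]
opening: 0.974
grip_force: 0.0
tip z [-39.  -37.4 -36. ]
tip z [-39.4 -37.5 -36.1]
lime (226, 179, 58, 68) [[653.56577144  19.03119486  22.        ]]
[652.54664255  17.04008181  35.24923463] [array([323., 204.]), array([293., 188.]), array([323., 190.]), array([293., 175.])]
```

View pics/s5.png

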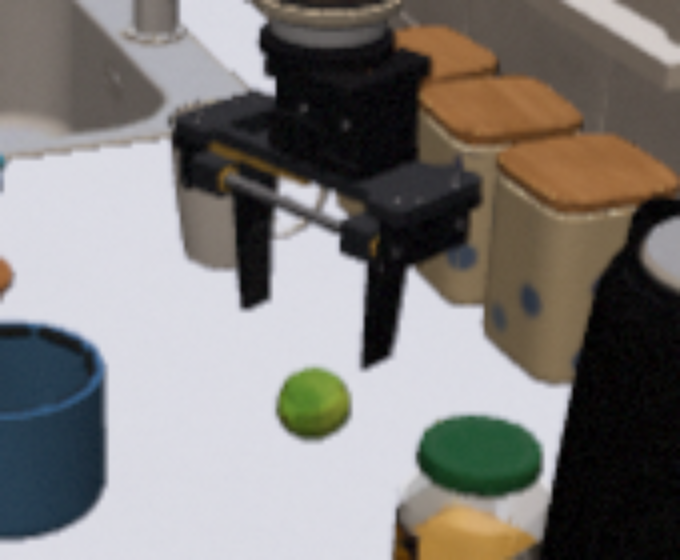

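The side crop agrees: the fingertip at (375,365), which is (324,191) in the full picture, is where a tip 36 mm above the reported TCP would appear. True tip height is therefore the reported z plus 36. I'll descend with that correction.

Scaled: 66 mm / 750 = 0.088, 60 mm / 750 = 0.08.

```bash
python3 steer.py '[0,0,0.04,0,1,0,0,0.0667,0,1,0,0,0.08,0,1,0,0,0.088,0,1,0,0,0.088,0,1]'; python3 steer.py '[0,0,0,0,0.3,0,0,0,0,0.3,0,0,0,0,0.3,0,0,0,0,0.3,0,0,0,0,0.3]' >/dev/null; python3 steer.py '[0,0,0,0,0.3,0,0,0,0,0.3,0,0,0,0,0.3,0,0,0,0,0.3,0,0,0,0,0.3]'; python3 steer.py '[0,0,0,0,0.3,0,0,0,0,0.3,0,0,0,0,0.3]'
```

```text
t: 8.23
eef_pos: [652.2, 17.1, -31.6]
tcp_rot: [3.141, -0.001, -2.74]
ft_force: [-0.1, -0.3, -0.2]
opening: 0.999
grip_force: 0.0
t: 9.07
eef_pos: [652.6, 17.0, -30.7]
tcp_rot: [-3.142, 0.0, -2.74]
ft_force: [0.7, -0.0, 0.2]
opening: 0.442
grip_force: 30.0
t: 9.32
eef_pos: [652.6, 17.0, -30.7]
tcp_rot: [-3.142, 0.0, -2.74]
ft_force: [0.1, -0.3, 0.7]
opening: 0.442
grip_force: 30.0
```

Scaled: -125 mm / 750 = -0.1667, -100 mm / 750 = -0.1333.

```bash
python3 steer.py '[0,0,-0.0267,0,0.3,0,0,-0.08,0,0.3,0,0,-0.1333,0,0.3,0,0,-0.1667,0,0.3,0,0,-0.1667,0,0.3]'; python3 steer.py '[0.04,0.016,0,0,0.3,0.0867,0.036,0,0,0.3,0.1333,0.0547,0,0,0.3,0.18,0.0747,0,0,0.3,0.2133,0.088,0,0,0.3]'; python3 steer.py '[0.0227,0.0093,0,0,0.3,0.0227,0.0093,0,0,0.3,0.0227,0.0093,0,0,0.3]'
python3 - <<'E'
from h import *
s=env.state();print(s["eef_pos"])
for n in("wrist","top"):
    ci=viewer.camera_info(n);p,d=viewer.read_camera(n);W=pts(ci,d)
    m=(d>0)&(np.hypot(W[...,0]-461,W[...,1]-15)<75)&(abs(W[...,2]-83)<4);q=W[m]
    e=(np.hypot(q[:,0]-461,q[:,1]-15)>47);print(n,len(q),circ(q[e]),"tub")
    m=(d>0)&(np.hypot(W[...,0]-488,W[...,1]+246)<70)&(abs(W[...,2]-24)<5);q=W[m]
    if len(q):print("lid",len(q),(q.min(0)+q.max(0))/2,np.ptp(q,0))
cv2.imwrite("pics/w6.png",cv2.cvtColor(p,cv2.COLOR_RGB2BGR))
E
```

```text
t: 9.73
eef_pos: [655.0, 17.0, 100.0]
tcp_rot: [-3.138, 0.008, -2.74]
ft_force: [1.1, -0.6, 0.4]
opening: 0.444
grip_force: 30.0
t: 10.15
eef_pos: [475.8, 15.7, 93.6]
tcp_rot: [3.14, -0.002, -2.74]
ft_force: [0.8, -0.9, -0.3]
opening: 0.44
grip_force: 30.0
t: 10.4
eef_pos: [460.9, 15.1, 94.2]
tcp_rot: [3.142, 0.0, -2.741]
ft_force: [0.8, -0.1, 0.2]
opening: 0.447
grip_force: 30.0
[460.87808354  15.14344248  94.23302732]
wrist 3486 (array([460.94228098,  14.30690246]), np.float64(51.265116401349914)) tub
lid 2902 [ 484.64521775 -206.70659024   22.54945576] [98.17864168 39.52397     7.07588712]
top 0 (array([0., 0.]), np.float64(0.0)) tub
lid 1407 [ 488.81769677 -244.14895653   23.97386927] [114.02805413 114.81575608   9.94541814]
```

The tub is at (461,14.5) and the lime is centred over it. I'll lower it and open the fingers partway.

Scaled: 90 mm / 750 = 0.12, 80 mm / 750 = 0.1067.

```bash
python3 steer.py '[0,0,0.04,0,0.3,0,0,0.08,0,0.3,0,0,0.1067,0,0.3,0,0,0.12,0,0.3,0,0,0.12,0,0.3]'; python3 steer.py '[0,0,0,0,0.6,0,0,0,0,0.6,0,0,0,0,0.6,0,0,0,0,0.6,0,0,0,0,0.6]'; python3 steer.py '[0,0,-0.0267,0,0.6,0,0,-0.0733,0,0.6,0,0,-0.1267,0,0.6,0,0,-0.1733,0,0.6,0,0,-0.1733,0,0.6]'
python3 - <<'E'
from h import *
s=env.state();print(s["eef_pos"])
p,d=viewer.read_camera("top");q,e=viewer.read_camera("side")
cv2.imwrite("pics/t7.png",np.hstack([cv2.resize(p[140:260,200:400],(400,240)),cv2.resize(q[150:270,180:380],(400,240))])[:,:,::-1])
E
```

```text
t: 10.92
eef_pos: [460.9, 15.2, 1.8]
tcp_rot: [3.14, -0.003, -2.74]
ft_force: [-0.6, 0.4, 0.5]
opening: 0.44
grip_force: 30.0
t: 11.33
eef_pos: [461.5, 15.1, 4.9]
tcp_rot: [-3.141, 0.001, -2.74]
ft_force: [-0.2, 0.2, 0.1]
opening: 0.592
grip_force: 0.0
t: 11.75
eef_pos: [463.6, 14.9, 140.3]
tcp_rot: [-3.137, 0.009, -2.74]
ft_force: [0.0, 0.6, -0.3]
opening: 0.603
grip_force: 0.0
[463.60206471  14.93802619 140.28072668]
```

Run:
```python
from h import *
s=env.state()
ci=viewer.camera_info("wrist");p,d=viewer.read_camera("wrist");W=pts(ci,d)
hs=cv2.cvtColor(p,cv2.COLOR_RGB2HSV);g=(hs[...,0]>28)&(hs[...,0]<80)&(hs[...,1]>70)&(d>0)&(np.hypot(W[...,0]-461,W[...,1]-15)<60)
print("green",g.sum(),W[g].mean(0) if g.any() else None,W[g].max(0) if g.any() else None)
m=(d>0)&(np.hypot(W[...,0]-461,W[...,1]-15)<75)&(abs(W[...,2]-83)<4);q=W[m];print("tub",circ(q[np.hypot(q[:,0]-461,q[:,1]-15)>47]))
```

```text
green 2680 [454.68849636   9.42919332 141.77286007] [507.10397091  57.07443272 297.92536484]
tub (array([461.20584682,  14.43212984]), np.float64(51.36384196274014))
```

Scaled: -195 mm / 750 = -0.26, -156 mm / 750 = -0.208.

```bash
python3 steer.py '[0.016,-0.052,0,0,1,0.032,-0.104,0,0,1,0.048,-0.156,0,0,1,0.064,-0.208,0,0,1,0.08,-0.26,0,0,1]'; python3 steer.py '[0.012,-0.0373,0,0.0625,1,0.0227,-0.0733,0,0.125,1,0.0227,-0.0733,0,0.1875,1,0.0227,-0.0733,0,0.25,1,0.0227,-0.0733,0,0.3,1]'; python3 steer.py '[0,0,0,0,1,0,0,0,0,1]'
cat > lid.py <<'E'
from h import *
s=env.state();print(s["eef_pos"],s["tcp_rot"],s["opening"],s["joints"].round(2))
ci=viewer.camera_info("wrist");p,d=viewer.read_camera("wrist");W=pts(ci,d);cv2.imwrite("pics/w8.png",p[:,:,::-1])
near=(d>0)&(np.hypot(W[...,0]-488,W[...,1]+246)<75)
q=W[near&(abs(W[...,2]-24)<5)];print("flange",len(q),(q.min(0)+q.max(0))/2,np.ptp(q,0))
q=W[near&(abs(W[...,2]-54)<4)];print("knob top",len(q),q.mean(0),(q.min(0)+q.max(0))/2,np.ptp(q,0))
m=(d>0)&(np.hypot(W[...,0]-461,W[...,1]-15)<60)
hs=cv2.cvtColor(p,cv2.COLOR_RGB2HSV);g=m&(hs[...,0]>28)&(hs[...,0]<80)&(hs[...,1]>70)&(W[...,2]<80);print("lime",g.sum(),W[g].mean(0) if g.any() else "")
E
python3 lid.py
python3 - <<'E'
from h import *
p,d=viewer.read_camera("top");q,e=viewer.read_camera("side")
cv2.imwrite("pics/t8.png",np.hstack([cv2.resize(p[140:260,200:400],(400,240)),cv2.resize(q[150:270,180:380],(400,240))])[:,:,::-1])
E
```

```text
t: 12.32
eef_pos: [481.2, -189.4, 132.7]
tcp_rot: [3.139, -0.002, -2.74]
ft_force: [1.4, -0.1, -0.7]
opening: 0.891
grip_force: 0.0
t: 12.73
eef_pos: [486.9, -245.3, 132.1]
tcp_rot: [3.14, -0.003, 2.935]
ft_force: [-0.1, 0.9, 0.0]
opening: 1.001
grip_force: 0.0
t: 12.9
eef_pos: [487.3, -244.8, 132.9]
tcp_rot: [3.141, -0.002, 2.946]
ft_force: [0.3, 0.2, -0.5]
opening: 1.001
grip_force: 0.0
[ 487.31153253 -244.79384159  132.89108577] [ 3.14061598e+00 -2.18209922e-03  2.94602449e+00] 1.0006100247787828 [-0.59  0.43  1.81  0.    0.91 -1.96]
flange 8263 [ 490.2734305  -245.56670407   24.13221491] [115.15808331 115.26770919   9.65433842]
knob top 604 [ 489.57494027 -245.32798605   53.36451618] [ 490.05407948 -245.26406228   52.94612003] [26.82462862 26.82975221  5.84216376]
lime 358 [466.31376585   4.8615371   40.53384478]
```

View pics/t8.png

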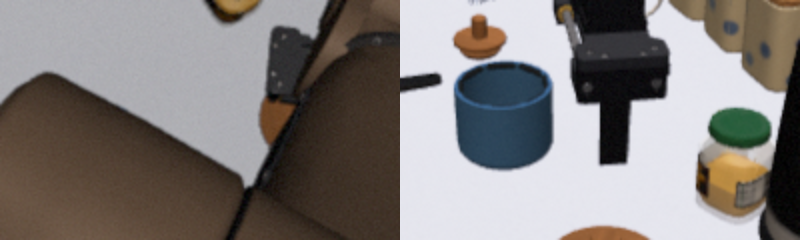

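The top view is blocked by the arm. The wrist depth shows the lime low in the tub and the knob centred at (490,-245.3). I'll descend and grip the knob.

Scaled: 141 mm / 750 = 0.188, 135 mm / 750 = 0.18.

```bash
python3 steer.py '[-0.004,0,0.0533,0,0.7,-0.004,0,0.1067,0,0.7,-0.004,0,0.1533,0,0.7,-0.004,0,0.18,0,0.7,-0.004,0,0.188,0,0.7]'; python3 steer.py '[0,0,0,0,0.15,0,0,0,0,0.15,0,0,0,0,0.15,0,0,0,0,0.15,0,0,0,0,0.15]'; python3 steer.py '[0,0,0,0,0.15,0,0,0,0,0.15,0,0,0,0,0.15,0,0,0,0,0.15,0,0,0,0,0.15]'
```

```text
t: 13.47
eef_pos: [489.3, -244.6, -10.0]
tcp_rot: [3.14, -0.005, 2.945]
ft_force: [-0.6, -0.4, 0.3]
opening: 0.722
grip_force: 0.0
t: 13.88
eef_pos: [491.3, -246.0, -5.6]
tcp_rot: [-3.141, 0.002, 2.943]
ft_force: [0.7, 0.1, 0.3]
opening: 0.406
grip_force: 0.0
t: 14.3
eef_pos: [491.0, -245.8, -6.1]
tcp_rot: [-3.141, 0.001, 2.943]
ft_force: [-0.6, 0.7, 7.3]
opening: 0.289
grip_force: 30.0
```

Scaled: -130 mm / 750 = -0.1733, -110 mm / 750 = -0.1467.

```bash
python3 steer.py '[0,0,-0.02,0,0.15,0,0,-0.06,0,0.15,0,0,-0.1067,0,0.15,0,0,-0.1467,0,0.15,0,0,-0.1733,0,0.15]' ; python3 steer.py '[0.0067,0.02,0,0,0.15,0.02,0.06,0,0,0.15,0.0333,0.1067,0,0,0.15,0.048,0.1533,0,0,0.15,0.064,0.2,0,0,0.15]'; python3 steer.py '[0.0133,0.0467,0,0,0.15,0.0267,0.0867,0,0,0.15,0.0373,0.1133,0,0,0.15,0.0427,0.1333,0,0,0.15,0.0427,0.1333,0,0,0.15]'; python3 steer.py '[0,0,0,0,0.15,0,0,0,0,0.15,0,0,0,0,0.15]'
cat > lid2.py <<'E'
from h import *
s=env.state();T=s["eef_pos"];print(T,s["tcp_rot"],s["opening"],s["ft_force"].round(1))
ci=viewer.camera_info("wrist");p,d=viewer.read_camera("wrist");W=pts(ci,d)
near=(d>0)&(np.hypot(W[...,0]-T[0],W[...,1]-T[1])<80)
hs=cv2.cvtColor(p,cv2.COLOR_RGB2HSV);w=near&(hs[...,0]<25)&(hs[...,1]>90)
q=W[w&(abs(W[...,2]-T[2]-30)<12)];pl=np.linalg.lstsq(np.c_[q[:,:2]-T[:2],np.ones(len(q))],q[:,2],rcond=None)[0]
r=q[:,2]-np.c_[q[:,:2]-T[:2],np.ones(len(q))]@pl;q=q[abs(r)<2]
pl=np.linalg.lstsq(np.c_[q[:,:2]-T[:2],np.ones(len(q))],q[:,2],rcond=None)[0];print("flange n",len(q),"slopes,z",pl.round(3))
zf=pl[2]
m=np.zeros((384,512),np.uint8);m[w&(abs(W[...,2]-zf)<6)]=1;c=max(cv2.findContours(m,cv2.RETR_EXTERNAL,cv2.CHAIN_APPROX_NONE)[0],key=cv2.contourArea)
h=cv2.convexHull(c)[:,0];Q=W[h[:,1],h[:,0]];Q=Q[abs(Q[:,2]-zf)<6];C,r=circ(Q)
k=abs(np.hypot(*(Q[:,:2]-C).T)-r)<3;print("lid circle",circ(Q[k]),k.sum())
m=(d>0)&(np.hypot(W[...,0]-461,W[...,1]-15)<75)&(abs(W[...,2]-83)<4);q=W[m];e=np.hypot(q[:,0]-461,q[:,1]-15)>47
if e.sum()>50:print("tub",e.sum(),circ(q[e]))
cs=viewer.camera_info("side");q,ds=viewer.read_camera("side");V=pts(cs,ds);hh=cv2.cvtColor(q,cv2.COLOR_RGB2HSV)
m=(ds>0)&(np.hypot(V[...,0]-461,V[...,1]-10)<75)
a=V[m&(abs(V[...,2]-zf)<12)&(hh[...,0]<25)&(hh[...,1]>90)];b=V[m&(abs(V[...,2]-82)<4)&(hh[...,0]>85)]
for n,a in(("side lid",a),("side tub",b)):
    if len(a):print(n,len(a),((a.min(0)+a.max(0))/2).round(1),np.ptp(a,0).round(1))
cv2.imwrite("pics/s9.png",np.hstack([cv2.resize(p,(400,300)),cv2.resize(q[120:270,170:370],(400,300))])[:,:,::-1])
E
python3 lid2.py
```

```text
t: 14.72
eef_pos: [491.2, -245.9, 126.1]
tcp_rot: [-3.141, 0.002, 2.943]
ft_force: [0.5, -0.1, -0.2]
opening: 0.288
grip_force: 30.0
t: 15.13
eef_pos: [472.1, -87.1, 122.3]
tcp_rot: [3.141, -0.001, 2.942]
ft_force: [1.5, 0.6, -0.9]
opening: 0.291
grip_force: 30.0
t: 15.55
eef_pos: [460.2, 18.0, 122.4]
tcp_rot: [3.141, -0.002, 2.946]
ft_force: [0.2, -0.0, -1.4]
opening: 0.29
grip_force: 30.0
t: 15.8
eef_pos: [461.6, 14.5, 122.9]
tcp_rot: [-3.142, -0.0, 2.942]
ft_force: [-0.3, 0.4, -1.6]
opening: 0.289
grip_force: 30.0
[461.60789704  14.53095184 122.8901647 ] [-3.14155218e+00 -4.71165412e-04  2.94195156e+00] 0.28949431599993547 [-0.3  0.4 -1.6]
flange n 14523 slopes,z [-1.0000e-03  1.0000e-03  1.5262e+02]
lid circle (array([460.1083678 ,  15.84253251]), np.float64(56.81504133346352)) 28
tub 208 (array([462.40955999,  14.25327262]), np.float64(55.27421002781233))
side lid 934 [461.1  10.5 153.9] [112.5 115.8  21.5]
side tub 350 [462.3   7.4  81.9] [109.9 109.4   7.9]
```

View pics/s9.png

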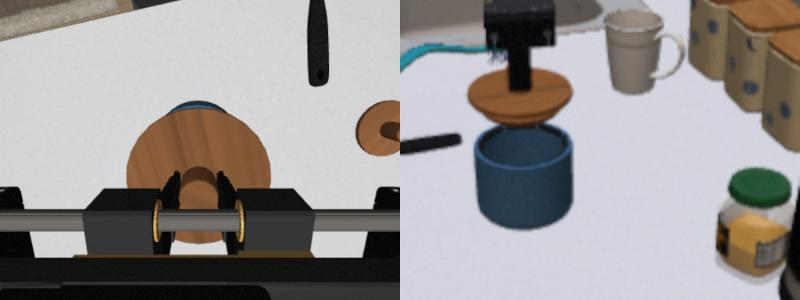

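The lid is level in the grip and about 1 mm off the tub's axis. The side crop shows it right over the mouth. I'll lower it onto the seal and then press.

The rows are not in the units I measure in: shifts go in shares of 75 cm and turns go in shares of 2 rad. I convert before sending: 46 mm / 750 = 0.0613, 40 mm / 750 = 0.0533.

```bash
python3 steer.py '[-0.0013,-0.0013,0.02,0,0.15,-0.0013,-0.0013,0.04,0,0.15,-0.0013,-0.0013,0.0533,0,0.15,-0.0013,-0.0013,0.0613,0,0.15,-0.0013,-0.0013,0.0613,0,0.15]';python3 steer.py '[0,0,0.0027,0,0.15,0,0,0.0053,0,0.15,0,0,0.008,0,0.15,0,0,0.008,0,0.15]';python3 steer.py '[0,0,0.0027,0,0.15,0,0,0.0053,0,0.15,0,0,0.008,0,0.15,0,0,0.0107,0,0.15,0,0,0.0107,0,0.15]'
```

```text
t: 16.32
eef_pos: [462.0, 13.6, 76.2]
tcp_rot: [-3.142, -0.002, 2.942]
ft_force: [0.1, 0.1, -1.1]
opening: 0.286
grip_force: 30.0
t: 16.65
eef_pos: [462.9, 13.8, 71.8]
tcp_rot: [3.142, 0.001, 2.943]
ft_force: [-0.4, -1.1, 2.3]
opening: 0.291
grip_force: 30.0
t: 17.07
eef_pos: [462.4, 14.0, 63.1]
tcp_rot: [3.142, 0.0, 2.943]
ft_force: [0.2, 0.3, -1.5]
opening: 0.29
grip_force: 30.0
```

Scaled: 2 mm / 750 = 0.0027, 1 mm / 750 = 0.0013.

```bash
python3 steer.py '[0,0,0.0013,0,0.15,0,0,0.0027,0,0.15,0,0,0.0027,0,0.15]'; python3 lid2.py
```

```text
t: 17.32
eef_pos: [462.6, 14.0, 62.7]
tcp_rot: [3.142, 0.001, 2.943]
ft_force: [-7.0, -1.1, 25.6]
opening: 0.291
grip_force: 30.0
[462.59367223  13.98443264  62.74353914] [3.14152016e+00 1.14652586e-03 2.94297413e+00] 0.29142952620314083 [-7.  -1.1 25.6]
flange n 14553 slopes,z [1.0000e-03 0.0000e+00 9.2592e+01]
lid circle (array([460.85471592,  15.19022857]), np.float64(56.72749817350097)) 28
side lid 933 [461.6   9.3  94.6] [112.  118.6  18.4]
side tub 120 [458.5 -21.1  82. ] [102.5  51.5   8. ]
```

The flange top now reads 93 mm and the contact is hard at 25 N, so the lid is home. I'll unload, release and retreat.

Scaled: -2 mm / 750 = -0.0027.

```bash
python3 steer.py '[0,0,-0.0027,0,0.15,0,0,-0.0027,0,0.6,0,0,-0.0027,0,0.6,0,0,-0.0027,0,0.6,0,0,-0.0027,0,0.6]'; python3 steer.py '[0,0,0,0,0.6,0,0,-0.0133,0,0.6,0,0,-0.06,0,0.6,0,0,-0.1067,0,0.6,0,0,-0.1467,0,0.6]'; python3 steer.py '[0,0,0,0,0.6,0,0,0,0,0.6,0,0,0,0,0.6]'
python3 - <<'E'
from h import *
s=env.state();print(s["eef_pos"],s["ft_force"])
for n in("wrist","side"):
    ci=viewer.camera_info(n);p,d=viewer.read_camera(n);W=pts(ci,d);hs=cv2.cvtColor(p,cv2.COLOR_RGB2HSV)
    m=(d>0)&(np.hypot(W[...,0]-461,W[...,1]-14)<75)&(hs[...,0]<25)&(hs[...,1]>90)
    q=W[m&(abs(W[...,2]-93)<4)];A=np.c_[q[:,:2]-[461,14],np.ones(len(q))];pl=np.linalg.lstsq(A,q[:,2],rcond=None)[0]
    print(n,len(q),"plane",pl.round(3),"c",((q.min(0)+q.max(0))/2).round(1),np.ptp(q,0).round(1))
    q=W[m&(abs(W[...,2]-123)<4)];print(" knob",len(q),q.mean(0).round(1) if len(q) else "",(q.min(0)+q.max(0))/2 if len(q) else "")
    if n=="side":
        b=W[(d>0)&(np.hypot(W[...,0]-461,W[...,1]-14)<75)&(hs[...,0]>85)&(hs[...,0]<130)&(W[...,2]<78)&(W[...,2]>10)&(hs[...,1]>60)];C=circ(b);print(" tub wall circle",C)
    cv2.imwrite(f"pics/end_{n}.png",p[:,:,::-1])
E
```

```text
t: 17.83
eef_pos: [462.5, 14.1, 63.1]
tcp_rot: [3.141, -0.0, 2.943]
ft_force: [-0.1, -0.1, 1.2]
opening: 0.51
grip_force: 0.0
t: 18.25
eef_pos: [462.4, 14.0, 175.0]
tcp_rot: [3.141, -0.0, 2.943]
ft_force: [-0.3, -0.6, -0.3]
opening: 0.602
grip_force: 0.0
t: 18.5
eef_pos: [462.0, 14.1, 172.5]
tcp_rot: [3.142, -0.001, 2.943]
ft_force: [-0.4, 0.5, -0.1]
opening: 0.601
grip_force: 0.0
[462.01342032  14.06665281 172.49917169] [-0.40162406  0.45898331 -0.14089879]
wrist 9714 plane [ 0.     0.    92.622] c [461.   15.2  93. ] [114.  113.9   7.9]
 knob 735 [460.9  14.8 122.4] [461.38887413  14.57123158 121.94070196]
side 872 plane [1.0000e-03 1.0000e-03 9.1637e+01] c [461.2  10.2  92.8] [112.  116.3   7.4]
 knob 58 [461.4   8.8 121.4] [461.78924283   9.17032226 121.49103869]
 tub wall circle (array([462.30805232,  10.70202756]), np.float64(54.75619729258219))
```

View pics/end_side.png

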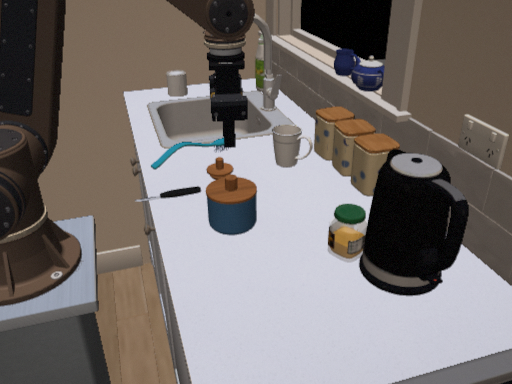

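The side view shows the lid flush and level on the tub at (232,200), with the gripper clear and everything else where it was. The knob top reads about 122.4 mm, against 123 mm expected.

```bash
python3 -c "
from cell import env, viewer, job
print(job.job_done())"
```

```text
the job is handed in; nothing more can be done
None
```

The lime is in the tub with the larger lid pressed home, level and on the rim, the tub and everything else look undisturbed, and the job was handed in at about 18.6 s with no verdict shown.

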